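# Shim the rocking corner of a levelling plate

## Task

The levelling plate under the culture dish rocks on one corner: with the closed fingertips press down on its corners at the blue dots, one after another, until you find the one that gives. Press the orange shim pad beside that corner down flat, leaving the other three shims up, then press firmly on that corner once more to see that the shim now carries it, and move clear. Only press: do not grasp or lift anything, and leave the dish and the other things where they are.

Things in the scene. Friction and masses are not known exactly. Their poses are not given: they have to be found in the camera images.
- tray: blue metal tray, 230 (x) x 290 (y) x 8 mm, fixed; origin at the centre of its underside on the table; x points away from the robot, y to its left (turned up to 0.25 rad). It carries four feet, hidden under the plate, and four shims. Steel pins around the plate (tops 38 mm above the table) keep it from sliding, with 2 mm of play.
- plate: aluminium plate, 180 (x) x 156 (y) x 12 mm, 1 kg, loose and level on four feet, top 42 mm above the table; origin: centre of underside; axes as the tray's. One foot, which one varies from run to run, is short under a sprung cap: at rest the plate is level, but there 2.5 to 4 N on the corner sinks it about 4 mm (the opposite corner rises); it springs back. The other corners do not give.
- dish: glass Petri dish with a green culture standing on the middle of the plate, 90 mm across, 16 mm tall; origin at the centre of its underside. It stays where it is.
- corner_near_left (a point): centre of the blue dot (24 mm across) on the plate's top at its near left (near = the robot's side, left = the robot's left) corner, straight above the foot there; the spot to press
- shim_near_left: the shim unit of the near left (near = the robot's side, left = the robot's left) corner: mount, stop block and tongue. Fixed to the tray, axes as the tray's; origin on the tongue's pivot line, 23.5 mm above the table, 5 mm outside the plate's edge
- tongue_near_left (a joint): angle of the steel tongue of the near left (near = the robot's side, left = the robot's left) shim, rad: 0 to 0.05 = up as found, 0.45 = flat on its stop. A stiff rocker, pivoted along tray x, orange pad on the outside (+y); as the pad goes down its nose rises under the plate by the foot and fills the gap to within about 0.5 mm. No spring: about 7 to 8 N on the pad moves it, and it stays where it is left
- pad_near_left (a point): centre of the top of the orange pad, 30 (x) x 28 (y) x 5 mm, on the near left (near = the robot's side, left = the robot's left) tongue, 40 mm out from the pivot: about 45 mm above the table and sloping up outwards by 26 degrees when up; about 26 mm above the table and level when flat (it moves 4 mm outwards on the way)
- corner_near_right (a point): centre of the blue dot (24 mm across) on the plate's top at its near right (near = the robot's side, left = the robot's left) corner, straight above the foot there; the spot to press
- shim_near_right: the shim unit of the near right (near = the robot's side, left = the robot's left) corner: mount, stop block and tongue. Fixed to the tray, axes as the tray's; origin on the tongue's pivot line, 23.5 mm above the table, 5 mm outside the plate's edge
- tongue_near_right (a joint): angle of the steel tongue of the near right (near = the robot's side, left = the robot's left) shim, rad: 0 to 0.05 = up as found, 0.45 = flat on its stop. A stiff rocker, pivoted along tray x, orange pad on the outside (-y); as the pad goes down its nose rises under the plate by the foot and fills the gap to within about 0.5 mm. No spring: about 7 to 8 N on the pad moves it, and it stays where it is left
- pad_near_right (a point): centre of the top of the orange pad, 30 (x) x 28 (y) x 5 mm, on the near right (near = the robot's side, left = the robot's left) tongue, 40 mm out from the pivot: about 45 mm above the table and sloping up outwards by 26 degrees when up; about 26 mm above the table and level when flat (it moves 4 mm outwards on the way)
- corner_far_left (a point): centre of the blue dot (24 mm across) on the plate's top at its far left (near = the robot's side, left = the robot's left) corner, straight above the foot there; the spot to press
- shim_far_left: the shim unit of the far left (near = the robot's side, left = the robot's left) corner: mount, stop block and tongue. Fixed to the tray, axes as the tray's; origin on the tongue's pivot line, 23.5 mm above the table, 5 mm outside the plate's edge
- tongue_far_left (a joint): angle of the steel tongue of the far left (near = the robot's side, left = the robot's left) shim, rad: 0 to 0.05 = up as found, 0.45 = flat on its stop. A stiff rocker, pivoted along tray x, orange pad on the outside (+y); as the pad goes down its nose rises under the plate by the foot and fills the gap to within about 0.5 mm. No spring: about 7 to 8 N on the pad moves it, and it stays where it is left
- pad_far_left (a point): centre of the top of the orange pad, 30 (x) x 28 (y) x 5 mm, on the far left (near = the robot's side, left = the robot's left) tongue, 40 mm out from the pivot: about 45 mm above the table and sloping up outwards by 26 degrees when up; about 26 mm above the table and level when flat (it moves 4 mm outwards on the way)
- corner_far_right (a point): centre of the blue dot (24 mm across) on the plate's top at its far right (near = the robot's side, left = the robot's left) corner, straight above the foot there; the spot to press
- shim_far_right: the shim unit of the far right (near = the robot's side, left = the robot's left) corner: mount, stop block and tongue. Fixed to the tray, axes as the tray's; origin on the tongue's pivot line, 23.5 mm above the table, 5 mm outside the plate's edge
- tongue_far_right (a joint): angle of the steel tongue of the far right (near = the robot's side, left = the robot's left) shim, rad: 0 to 0.05 = up as found, 0.45 = flat on its stop. A stiff rocker, pivoted along tray x, orange pad on the outside (-y); as the pad goes down its nose rises under the plate by the foot and fills the gap to within about 0.5 mm. No spring: about 7 to 8 N on the pad moves it, and it stays where it is left
- pad_far_right (a point): centre of the top of the orange pad, 30 (x) x 28 (y) x 5 mm, on the far right (near = the robot's side, left = the robot's left) tongue, 40 mm out from the pivot: about 45 mm above the table and sloping up outwards by 26 degrees when up; about 26 mm above the table and level when flat (it moves 4 mm outwards on the way)
- seed_jar: amber glass jar, 50 mm across, 70 mm tall; a loose bystander; origin at the centre of its underside
- bottle: white plastic bottle with blue cap, 50 mm across, 120 mm tall; a loose bystander; origin at the centre of its underside
- beaker: glass beaker, 60 mm across, 75 mm tall; a loose bystander; origin at the centre of its underside
- seed_dish: glass Petri dish of black seeds, 90 mm across, 16 mm tall; a loose bystander; origin at the centre of its underside
- cress: glass bowl of growing cress, 110 mm across, 115 mm tall with the greens; a loose bystander; origin at the centre of its underside

How it is judged:
By the outcome, as a careful person would: the job done as asked, in the order asked, and still so for the second after the job is handed in, with the robot touching nothing.
It also fails if it takes over 51 s, if anything falls off the work surface, if the arm or the gripper's body presses on something with over 40 N, if the wrist force passes 120 N, or if a joint passes its speed limit or range.

## Robot

A 6-joint arm with a two-finger parallel gripper is mounted at the origin on the work surface. World frame = base frame: x ahead of the robot, y to its left, z up, the work surface at z = 0. Lengths are in m, angles in rad, forces in N, time in s.
With the tool pointing down it reaches from about 0.4 to 0.925 m from the base axis. Payload 3.4 kg.
Tool frame: the origin (TCP) lies at the very end of the fingers, on their centre line; the grasp point (between the pads) lies 19 mm behind it; z points along the fingers, y is the line along which they close (so a half turn about z gives the same grasp; the last joint's range is limited). The gripper opens to 85 mm and grips with 20 to 120 N. Pads are 22 mm wide; open, the fingers measure 114 mm over their backs; the gripper's body (76 mm by 85 mm) begins 54 mm behind the grasp point. The pads swing forward as they close: fully open they stand 13 mm farther back than shut.
Start: joints at [-0.073, 0.307, 1.506, -0, 1.328, -0.073], TCP at [0.575, -0, 0.231] pointing down, gripper open.
Joint ranges: [-3.12, 3.12], [-1.05, 2.28], [0.14, 2.33], [-1.42, 4.57], [0.1, 2.73], [-2.68, 2.68]. Speed limits (rad/s): [2.57, 2.57, 3.14, 3.14, 3.14, 3.14].

## Interface

Orientations are given as a unit quaternion [x, y, z, w].
In Python, from station import ctrl gives the robot as it stands.
- The arm moves only by the tool servo_tool, never from a script. Its argument "plan" is a list of rows, each an object of numbers: "rx", "ry", "rz": the turn, a rotation vector about the tool's x, y, z in rad; "dx", "dy", "dz": the shift along the tool's x, y, z in cm; "claw": the finger opening in cm, from 0 to 8.54. In form: [{"rx": .., "ry": .., "rz": .., "dx": .., "dy": .., "dz": .., "claw": ..}, ...]. A call has 1 to 8 rows; each row is the pose to reach, as a shift and turn from the pose commanded when the call began, along the tool's axes at that moment; what a row does not reach only later rows make up. A row lasts 1/12 s, in which the tool goes at most 41.7 mm and 7.16 degrees, less where a joint would pass 70% of its speed; a pose out of reach is approached as far as the arm can. A call with a gripper value outside its range is refused whole. The fingers move at their own pace and stop on an object; "force" is the grip in N (left out, the last holds). Time passes only in rows, so rows that repeat a pose let the fingers close. It gives the time, the measured TCP pose, the force, the opening and the grip force at its end, in the units of the state.
- ctrl.state(): the state, without advancing time (a new reading comes with each control period).
- ctrl.snapshot(name): name is "scene" or "side" or "wrist"; returns (picture, depth): 400x640x3 uint8, red, green, blue; 400x640 float32, m along the optical axis (not along the pixel's ray), 0 where there is no reading.
- ctrl.camera_params(name): a dict with "fx", "fy", "cx", "cy" (pixels), "cam_to_world" (4x4, takes a point from camera to world coordinates). Camera axes: x right, y down, z forward; pixel columns grow to the right and rows downward; lengths in m; the calibration is good to about 2 mm. The wrist camera is an equidistant fisheye: a pixel r from the principal point sees the ray r / f radians off the axis. A picture is of the moment at which its call begins: read the wrist's pose just before it. camera_params takes no time and is no camera call; for the wrist camera it gives the pose at the moment of the call.
- ctrl.finish_job(): hands the job in; it is judged then, once.
The state is a dict: "clock": time; "qpos": joint angles; "joint_vel": joint speeds; "effort": joint torques, N m; "tcp_pos": TCP position; "eef_rot": TCP orientation; "force": force on the tool from outside, world axes, zero at the start; "moment": the same for the moment, N m; "width": finger opening in m; "gripper_force": force on a finger pad.
Only numpy, scipy, OpenCV 4.12 (cv2) and the standard library are available. Lean on these libraries where they do the work, as an engineer would, in place of code of your own. Each camera call takes 0.05 s, during which the arm holds its last target. There are 200 camera calls.

## Working session

There is one attempt and no reset: what is moved stays moved. The work goes in short steps, Python scripts to look and compute and a tool call to move; the robot and the scene stay as the last step left them, time stands still between calls to the robot, and variables do not carry over. Pictures are saved under pics/ and viewed, at most 10 in all, crops included, and the job is handed in when it is done.

Besides the shell and the picture viewer there is one more tool, called as name(argument=value, ...), one argument or row to a line, values as JSON. servo_tool: Moves the arm, as the interface text tells. Its arguments: {"type":"object","properties":{"plan":{"type":"array","items":{"type":"object","properties":{"rx":{"type":"number"},"ry":{"type":"number"},"rz":{"type":"number"},"dx":{"type":"number"},"dy":{"type":"number"},"dz":{"type":"number"},"claw":{"type":"number"}}}},"force":{"type":"number"}},"required":["plan"]}

```bash
mkdir -p pics
cat > h.py <<'E'
import numpy as np, cv2
from station import ctrl
def rays(n,uv,P=None):
    P=P or ctrl.camera_params(n); uv=np.atleast_2d(uv).astype(float)
    x=(uv[:,0]-P['cx'])/P['fx']; y=(uv[:,1]-P['cy'])/P['fy']
    if n=='wrist':
        r=np.hypot(x,y)+1e-9; d=np.c_[np.sin(r)*x/r,np.sin(r)*y/r,np.cos(r)]
    else: d=np.c_[x,y,np.ones_like(x)]
    T=np.array(P['cam_to_world']); return T[:3,3],d@T[:3,:3].T
def onz(n,uv,z,P=None):
    o,d=rays(n,uv,P); return o+d*((z-o[2])/d[:,2])[:,None]
def blobs(im,lo,hi,amin=30):
    m=cv2.inRange(cv2.cvtColor(im,cv2.COLOR_RGB2HSV),lo,hi)
    n,l,s,c=cv2.connectedComponentsWithStats(m)
    return [(c[i].round(1).tolist(),int(s[i,4]),s[i,:4].tolist()) for i in range(1,n) if s[i,4]>amin]
E
python3 - <<'E'
from h import *
s=ctrl.state();print(s)
for n in ('scene','side','wrist'):
    P=ctrl.camera_params(n)
    im,d=ctrl.snapshot(n); np.savez(f'{n}0.npz',im=im,d=d,**P); cv2.imwrite(f'pics/{n}0.png',im[:,:,::-1])
    print(n,P['fx'],np.round(P['cam_to_world'],3).tolist())
    print('or',blobs(im,(5,150,120),(20,255,255)));print('bl',blobs(im,(95,120,60),(125,255,255)))
E
```

```text
{'clock': 0.0, 'qpos': array([-7.35037587e-02,  3.07577324e-01,  1.50765451e+00, -3.67833835e-05,
        1.32836319e+00, -7.35057563e-02]), 'joint_vel': array([ 9.00635027e-04,  3.36296723e-04,  1.08876947e-03, -8.39167838e-04,
        4.89230018e-06,  2.22296660e-03]), 'effort': array([-2.40806599e-03, -4.57556927e+01, -2.51919490e+01, -3.95127336e-04,
        1.32516641e-02, -2.41733758e-06]), 'tcp_pos': array([5.74325291e-01, 9.70690515e-06, 2.30385657e-01]), 'eef_rot': array([ 7.07102586e-01,  7.07110268e-01, -6.67555485e-04, -7.46361435e-04]), 'force': array([ 0.44586974,  0.35916966, -0.68433595]), 'moment': array([-0.02159056, -0.01067047,  0.04776795]), 'gripper_force': 0.0, 'width': 0.08538098673649824}
scene 440.3973103879211 [[-0.715, 0.545, -0.438, 1.018], [0.699, 0.554, -0.453, 0.474], [-0.004, -0.63, -0.777, 0.779], [0.0, 0.0, 0.0, 1.0]]
or [([332.6, 152.6], 39, [328, 149, 10, 8]), ([402.0, 211.7], 91, [394, 207, 17, 10]), ([350.4, 248.2], 112, [342, 243, 18, 12])]
bl [([341.1, 154.5], 57, [337, 148, 11, 12]), ([307.2, 172.4], 481, [287, 157, 45, 32]), ([346.9, 164.2],
[... 881 characters left out ...]
0, 8])]
wrist 309.70691628693146 [[1.0, 0.0, -0.002, 0.574], [-0.001, -0.947, -0.321, 0.083], [-0.002, 0.321, -0.947, 0.373], [0.0, 0.0, 0.0, 1.0]]
or [([256.5, 7.2], 404, [243, 0, 27, 16]), ([391.1, 15.8], 637, [376, 2, 31, 28]), ([242.7, 204.7], 182, [231, 200, 25, 9])]
bl [([228.9, 99.1], 2727, [218, 0, 33, 219]), ([325.3, 22.0], 4525, [266, 0, 116, 49]), ([573.4, 40.3], 1717, [558, 0, 29, 83]), ([399.6, 116.5], 3102, [373, 8, 47, 225]), ([250.4, 56.5], 352, [240, 46, 22, 22]), ([386.0, 69.3], 366, [376, 59, 21, 22]), ([243.7, 161.7], 319, [234, 152, 20, 20]), ([372.5, 173.7], 327, [363, 164, 20, 20]), ([305.6, 204.2], 3668, [255, 181, 104, 49]), ([481.3, 237.7], 302, [472, 228, 19, 20])]
```

View pics/wrist0.png

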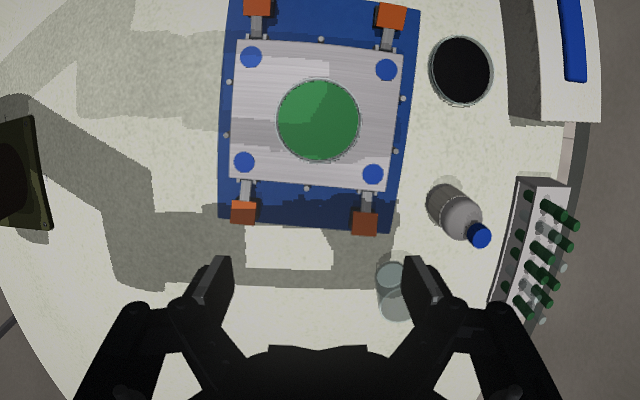

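View pics/scene0.png

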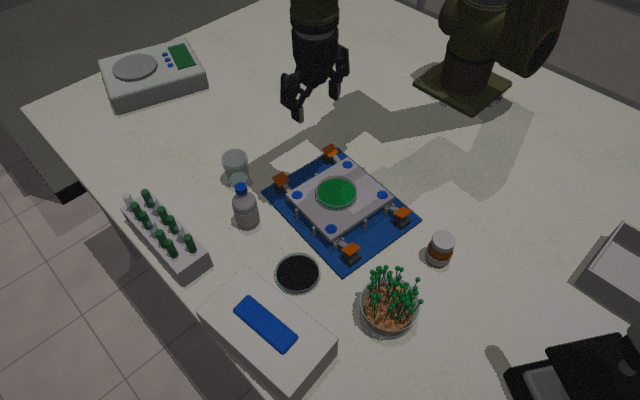

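Run:
```python
from h import *
def L(n):
    z=np.load(n+'0.npz'); return {k:z[k] for k in('fx','fy','cx','cy','cam_to_world')}
def tri(a,b):
    A=np.zeros((3,3));B=np.zeros(3)
    for n,uv in (a,b):
        o,d=rays(n,uv,L(n));d=d[0]/np.linalg.norm(d);M=np.eye(3)-np.outer(d,d);A+=M;B+=M@o
    return np.linalg.solve(A,B)
for n,uvs in dict(wrist=[(250.4,56.5),(386,69.3),(243.7,161.7),(372.5,173.7)],scene=[(346.9,164.2),(296.7,194.5),(381.9,194.5),(330.7,228.7)],side=[(339.8,185.4),(393,208.1),(312.6,214.1),(368.4,240.1)]).items():
    p=onz(n,uvs,.042,L(n)); print(n,p[:,:2].round(4).tolist())
```

```text
wrist [[0.503, 0.1281], [0.6463, 0.114], [0.4918, 0.0128], [0.635, -0.0012]]
scene [[0.4902, 0.0108], [0.6334, -0.0032], [0.5015, 0.1265], [0.6449, 0.1127]]
side [[0.6349, -0.0007], [0.4919, 0.0132], [0.6468, 0.1148], [0.503, 0.1287]]
```

The wrist view shows the plate with dots at (250,57), (386,69), (244,162), (373,174) and pads at the top and bottom edges. The beaker is at about (390,285) and the bottle at about (455,215). The scene view confirms the layout, with the jar and cress near the left pads.

Run:
```python
from h import *
def L(n):
    z=np.load(n+'0.npz'); return {k:z[k] for k in('fx','fy','cx','cy','cam_to_world')}
c=np.array([.569,.0635]);a=-.0975;R=np.array([[np.cos(a),-np.sin(a)],[np.sin(a),np.cos(a)]])
D=np.array([[.5027,.1283],[.6465,.1143],[.4917,.0129],[.635,-.001]]);c=D.mean(0);print('c',c,((D-c)@R).round(4).tolist())
print('pads right wrist',onz('wrist',[(243,211),(364,222),(391,16)],.045,L('wrist')).round(4).tolist())
sp=onz('scene',[(402,211),(350.4,248),(332,152.6),(281,180)],.045,L('scene'));print('scene pads',sp.round(4).tolist(),'tray',((sp[:,:2]-c)@R).round(4).tolist())
for s,y in ((1,.119),(-1,-.119)):
  for x in(-.072,.072): print('pred',x,s,(c+R@np.array([x,y])).round(4))
z=np.load('scene0.npz');d=z['d'];P=L('scene')
for n,uv in dict(bottle=(241,188),beaker=(235,158),jar=(442,240),cress=(390,285)).items():
    o,r=rays('scene',uv,P);print(n,(o+r[0]*d[uv[1],uv[0]]).round(3))
```

```text
c [0.568975 0.063625] [[-0.0723, 0.0579], [0.0722, 0.058], [-0.072, -0.058], [0.072, -0.0579]]
pads right wrist [[0.4875, -0.0446, 0.045], [0.6277, -0.0581, 0.045], [0.6512, 0.1735, 0.045]]
scene pads [[0.5077, 0.1869, 0.045], [0.6515, 0.1741, 0.045], [0.4902, -0.0377, 0.045], [0.6317, -0.0567, 0.045]] tray [[-0.073, 0.1168], [0.0714, 0.118], [-0.0686, -0.1085], [0.0742, -0.1137]]
pred -0.072 1 [0.5089 0.1891]
pred 0.072 1 [0.6522 0.1751]
pred -0.072 -1 [ 0.4857 -0.0478]
pred 0.072 -1 [ 0.629  -0.0618]
bottle [ 0.741 -0.041  0.121]
beaker [ 0.664 -0.181  0.047]
jar [0.526 0.295 0.071]
cress [0.686 0.296 0.101]
```

servo_tool(
  plan=[
    {"dx":1.3,"dy":-4,"dz":4,"claw":0},
    {"dx":1.3,"dy":-8.3,"dz":8,"claw":0},
    {"dx":1.3,"dy":-8.3,"dz":12,"claw":0},
    {"dx":1.3,"dy":-8.3,"dz":16,"claw":0},
    {"dx":1.3,"dy":-8.3,"dz":16,"claw":0},
    {"dx":1.3,"dy":-8.3,"dz":16,"claw":0},
    {"dx":1.3,"dy":-8.3,"dz":16,"claw":0},
    {"dx":1.3,"dy":-8.3,"dz":16,"claw":0},
  ],
)

```text
invalid input
```

servo_tool(
  plan=[
    {"rx":0,"ry":0,"rz":0,"dx":1.3,"dy":-3,"dz":2,"claw":0.1},
    {"rx":0,"ry":0,"rz":0,"dx":1.3,"dy":-6,"dz":4,"claw":0.1},
  ],
  force=30,
)

```text
clock: 0.32
tcp_pos: [0.5168, 0.014, 0.1916]
eef_rot: [0.707, 0.707, 0.002, 0.001]
force: [-0.6, -0.3, -0.7]
width: 0.0638
gripper_force: 0.0
```

servo_tool(
  plan=[
    {"rx":0,"ry":0,"rz":0,"dx":-0.1,"dy":-2.3,"dz":3,"claw":0},
    {"rx":0,"ry":0,"rz":0,"dx":-0.1,"dy":-2.3,"dz":6,"claw":0},
    {"rx":0,"ry":0,"rz":0,"dx":-0.1,"dy":-2.3,"dz":9,"claw":0},
    {"rx":0,"ry":0,"rz":0,"dx":-0.1,"dy":-2.3,"dz":12,"claw":0},
    {"rx":0,"ry":0,"rz":0,"dx":-0.1,"dy":-2.3,"dz":13,"claw":0},
    {"rx":0,"ry":0,"rz":0,"dx":-0.1,"dy":-2.3,"dz":13,"claw":0},
    {"rx":0,"ry":0,"rz":0,"dx":-0.1,"dy":-2.3,"dz":13,"claw":0},
  ],
)

```text
clock: 0.9
tcp_pos: [0.4915, 0.012, 0.0607]
eef_rot: [0.707, 0.707, -0.001, -0.001]
force: [0.6, -0.3, 0.4]
width: 0.0003
gripper_force: 0.0
```

Closed and above the near-right dot. Step down slowly.

servo_tool(
  plan=[
    {"dx":0.05,"dy":0,"dz":0.8,"rx":0,"ry":0,"rz":0,"claw":0},
    {"dx":0.05,"dy":0,"dz":1.5,"rx":0,"ry":0,"rz":0,"claw":0},
    {"dx":0.05,"dy":0,"dz":1.7,"rx":0,"ry":0,"rz":0,"claw":0},
    {"dx":0.05,"dy":0,"dz":1.8,"rx":0,"ry":0,"rz":0,"claw":0},
    {"dx":0.05,"dy":0,"dz":1.9,"rx":0,"ry":0,"rz":0,"claw":0},
    {"dx":0.05,"dy":0,"dz":1.9,"rx":0,"ry":0,"rz":0,"claw":0},
  ],
)

```text
clock: 1.4
tcp_pos: [0.4921, 0.0125, 0.0424]
eef_rot: [0.707, 0.707, 0.0, 0.0]
force: [-0.0, -0.3, -0.4]
width: -0.0
gripper_force: 0.0
```

servo_tool(
  plan=[
    {"dx":0,"dy":0,"dz":0.1,"rx":0,"ry":0,"rz":0,"claw":0},
    {"dx":0,"dy":0,"dz":0.1,"rx":0,"ry":0,"rz":0,"claw":0},
  ],
)

```text
clock: 1.57
tcp_pos: [0.4923, 0.0125, 0.042]
eef_rot: [0.707, 0.707, 0.0, 0.0]
force: [-2.0, -0.1, 5.1]
width: 0.0001
gripper_force: 2.4
```

servo_tool(
  plan=[
    {"dx":0,"dy":0,"dz":0.1,"rx":0,"ry":0,"rz":0,"claw":0},
    {"dx":0,"dy":0,"dz":0.1,"rx":0,"ry":0,"rz":0,"claw":0},
  ],
)

```text
clock: 1.73
tcp_pos: [0.4924, 0.0125, 0.042]
eef_rot: [0.707, 0.707, 0.0, 0.001]
force: [-3.2, 0.0, 13.5]
width: 0.0
gripper_force: 6.9
```

Near right is firm. Next is near left.

servo_tool(
  plan=[
    {"dx":0,"dy":0,"dz":-2,"rx":0,"ry":0,"rz":0,"claw":0},
    {"dx":4,"dy":0.4,"dz":-2,"rx":0,"ry":0,"rz":0,"claw":0},
    {"dx":8,"dy":0.8,"dz":-2,"rx":0,"ry":0,"rz":0,"claw":0},
    {"dx":11.6,"dy":1.1,"dz":-2,"rx":0,"ry":0,"rz":0,"claw":0},
    {"dx":11.6,"dy":1.1,"dz":-1.5,"rx":0,"ry":0,"rz":0,"claw":0},
    {"dx":11.6,"dy":1.1,"dz":-0.7,"rx":0,"ry":0,"rz":0,"claw":0},
    {"dx":11.6,"dy":1.1,"dz":-0.2,"rx":0,"ry":0,"rz":0,"claw":0},
    {"dx":11.6,"dy":1.1,"dz":-0.1,"rx":0,"ry":0,"rz":0,"claw":0},
  ],
)

```text
clock: 2.4
tcp_pos: [0.5022, 0.128, 0.0404]
eef_rot: [0.707, 0.707, -0.001, -0.001]
force: [-1.7, 2.5, 5.5]
width: -0.0002
gripper_force: 2.3
```

servo_tool(
  plan=[
    {"dx":0,"dy":0,"dz":0.1,"rx":0,"ry":0,"rz":0,"claw":0},
    {"dx":0,"dy":0,"dz":0.1,"rx":0,"ry":0,"rz":0,"claw":0},
  ],
)

```text
clock: 2.57
tcp_pos: [0.5024, 0.1277, 0.0402]
eef_rot: [0.708, 0.706, -0.0, -0.001]
force: [-1.5, 2.0, 4.8]
width: -0.0003
gripper_force: 2.4
```

servo_tool(
  plan=[
    {"dx":0,"dy":0,"dz":0.1,"rx":0,"ry":0,"rz":0,"claw":0},
    {"dx":0,"dy":0,"dz":0.1,"rx":0,"ry":0,"rz":0,"claw":0},
  ],
)

```text
clock: 2.73
tcp_pos: [0.5023, 0.1277, 0.0394]
eef_rot: [0.708, 0.707, -0.0, -0.0]
force: [-1.3, 3.2, 4.9]
width: 0.0001
gripper_force: 2.5
```

servo_tool(
  plan=[
    {"dx":0,"dy":0,"dz":0.15,"rx":0,"ry":0,"rz":0,"claw":0},
    {"dx":0,"dy":0,"dz":0.15,"rx":0,"ry":0,"rz":0,"claw":0},
  ],
)

```text
clock: 2.9
tcp_pos: [0.5024, 0.1279, 0.0383]
eef_rot: [0.707, 0.707, -0.0, -0.0]
force: [-3.7, 2.1, 8.2]
width: 0.0001
gripper_force: 3.9
```

servo_tool(
  plan=[
    {"dx":0,"dy":0,"dz":0.15,"rx":0,"ry":0,"rz":0,"claw":0},
    {"dx":0,"dy":0,"dz":0.15,"rx":0,"ry":0,"rz":0,"claw":0},
  ],
)

```text
clock: 3.07
tcp_pos: [0.5024, 0.1279, 0.038]
eef_rot: [0.707, 0.707, -0.0, -0.0]
force: [-5.3, 1.4, 18.3]
width: -0.0001
gripper_force: 9.1
```

Near left gives (it sank 4 mm to 0.038). Now press its pad.

servo_tool(
  plan=[
    {"dx":0,"dy":0,"dz":-3.5,"rx":0,"ry":0,"rz":0,"claw":0},
    {"dx":3,"dy":0.3,"dz":-3.5,"rx":0,"ry":0,"rz":0,"claw":0},
    {"dx":6.3,"dy":0.6,"dz":-3.5,"rx":0,"ry":0,"rz":0,"claw":0},
    {"dx":6.3,"dy":0.6,"dz":-3.5,"rx":0,"ry":0,"rz":0,"claw":0},
    {"dx":6.3,"dy":0.6,"dz":-3.0,"rx":0,"ry":0,"rz":0,"claw":0},
    {"dx":6.3,"dy":0.6,"dz":-2.5,"rx":0,"ry":0,"rz":0,"claw":0},
    {"dx":6.3,"dy":0.6,"dz":-2.5,"rx":0,"ry":0,"rz":0,"claw":0},
  ],
)

```text
clock: 3.65
tcp_pos: [0.5075, 0.1899, 0.0597]
eef_rot: [0.707, 0.707, -0.002, -0.001]
force: [0.3, -0.5, 0.1]
width: 0.0003
gripper_force: 0.0
```

Run:
```python
from h import *
im,d=ctrl.snapshot('wrist');cv2.imwrite('pics/w1.png',im[:,:,::-1]);print(ctrl.state()['tcp_pos'])
```

```text
[0.50771431 0.18993351 0.05999902]
```

View pics/w1.png

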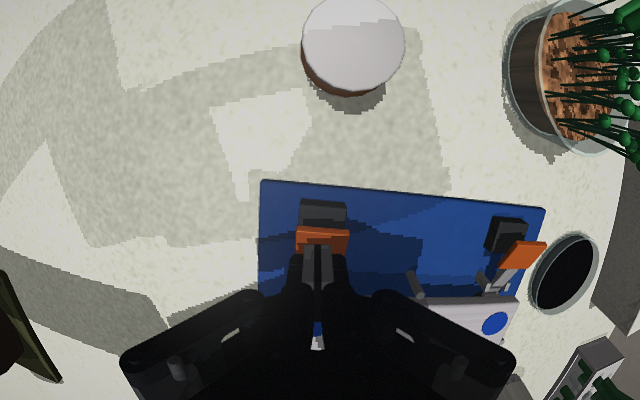

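The fingertips (317,260) are centred over the near-left orange pad (322,238). The jar and cress are clear. Pressing down.

servo_tool(
  plan=[
    {"dx":0.1,"dy":0.1,"dz":0.8,"rx":0,"ry":0,"rz":0,"claw":0},
    {"dx":0.1,"dy":0.1,"dz":1.3,"rx":0,"ry":0,"rz":0,"claw":0},
    {"dx":0.1,"dy":0.1,"dz":1.6,"rx":0,"ry":0,"rz":0,"claw":0},
    {"dx":0.1,"dy":0.1,"dz":1.9,"rx":0,"ry":0,"rz":0,"claw":0},
    {"dx":0.1,"dy":0.1,"dz":2.2,"rx":0,"ry":0,"rz":0,"claw":0},
    {"dx":0.1,"dy":0.1,"dz":2.4,"rx":0,"ry":0,"rz":0,"claw":0},
  ],
)

```text
clock: 4.2
tcp_pos: [0.511, 0.193, 0.0376]
eef_rot: [0.707, 0.707, 0.001, 0.0]
force: [0.7, 2.2, 6.0]
width: -0.0001
gripper_force: 2.9
```

servo_tool(
  plan=[
    {"dx":0.05,"dy":0,"dz":0.3,"rx":0,"ry":0,"rz":0,"claw":0},
    {"dx":0.1,"dy":0,"dz":0.6,"rx":0,"ry":0,"rz":0,"claw":0},
    {"dx":0.1,"dy":0,"dz":0.8,"rx":0,"ry":0,"rz":0,"claw":0},
    {"dx":0.1,"dy":0,"dz":1.0,"rx":0,"ry":0,"rz":0,"claw":0},
    {"dx":0.1,"dy":0,"dz":1.0,"rx":0,"ry":0,"rz":0,"claw":0},
  ],
)

```text
clock: 4.62
tcp_pos: [0.5111, 0.1943, 0.0275]
eef_rot: [0.707, 0.707, 0.001, 0.0]
force: [1.3, 2.8, 2.9]
width: -0.0001
gripper_force: 1.5
```

servo_tool(
  plan=[
    {"dx":0,"dy":0,"dz":0.15,"rx":0,"ry":0,"rz":0,"claw":0},
    {"dx":0,"dy":0,"dz":0.3,"rx":0,"ry":0,"rz":0,"claw":0},
    {"dx":0,"dy":0,"dz":0.3,"rx":0,"ry":0,"rz":0,"claw":0},
  ],
)

```text
clock: 4.87
tcp_pos: [0.5112, 0.1944, 0.0255]
eef_rot: [0.707, 0.707, 0.002, 0.0]
force: [-1.7, 3.3, 10.4]
width: 0.0001
gripper_force: 5.3
```

servo_tool(
  plan=[
    {"dx":0,"dy":0,"dz":0.1,"rx":0,"ry":0,"rz":0,"claw":0},
    {"dx":0,"dy":0,"dz":0.1,"rx":0,"ry":0,"rz":0,"claw":0},
    {"dx":0,"dy":0,"dz":0.1,"rx":0,"ry":0,"rz":0,"claw":0},
  ],
)

```text
clock: 5.12
tcp_pos: [0.5113, 0.1944, 0.0254]
eef_rot: [0.707, 0.707, 0.002, 0.0]
force: [-2.4, 3.2, 17.7]
width: -0.0002
gripper_force: 8.8
```

Flat on its stop (17.7 N at z = 0.0254). Re-press the corner.

servo_tool(
  plan=[
    {"dx":0,"dy":0,"dz":-2,"rx":0,"ry":0,"rz":0,"claw":0},
    {"dx":0,"dy":0,"dz":-4,"rx":0,"ry":0,"rz":0,"claw":0},
    {"dx":-3.3,"dy":-0.4,"dz":-4,"rx":0,"ry":0,"rz":0,"claw":0},
    {"dx":-6.6,"dy":-0.8,"dz":-4,"rx":0,"ry":0,"rz":0,"claw":0},
    {"dx":-6.6,"dy":-0.8,"dz":-4,"rx":0,"ry":0,"rz":0,"claw":0},
    {"dx":-6.6,"dy":-0.8,"dz":-3,"rx":0,"ry":0,"rz":0,"claw":0},
    {"dx":-6.6,"dy":-0.8,"dz":-2.2,"rx":0,"ry":0,"rz":0,"claw":0},
    {"dx":-6.6,"dy":-0.8,"dz":-2.2,"rx":0,"ry":0,"rz":0,"claw":0},
  ],
)

```text
clock: 5.78
tcp_pos: [0.5007, 0.1277, 0.0431]
eef_rot: [0.707, 0.707, -0.001, -0.001]
force: [0.4, 0.2, 0.5]
width: -0.0001
gripper_force: 0.0
```

servo_tool(
  plan=[
    {"dx":0,"dy":0,"dz":0.2,"rx":0,"ry":0,"rz":0,"claw":0},
    {"dx":0,"dy":0,"dz":0.35,"rx":0,"ry":0,"rz":0,"claw":0},
    {"dx":0,"dy":0,"dz":0.45,"rx":0,"ry":0,"rz":0,"claw":0},
    {"dx":0,"dy":0,"dz":0.45,"rx":0,"ry":0,"rz":0,"claw":0},
  ],
)

```text
clock: 6.12
tcp_pos: [0.5016, 0.1282, 0.0415]
eef_rot: [0.707, 0.708, -0.0, -0.0]
force: [-3.6, -1.0, 10.8]
width: -0.0001
gripper_force: 4.8
```

servo_tool(
  plan=[
    {"dx":0,"dy":0,"dz":0.1,"rx":0,"ry":0,"rz":0,"claw":0},
    {"dx":0,"dy":0,"dz":0.1,"rx":0,"ry":0,"rz":0,"claw":0},
    {"dx":0,"dy":0,"dz":0.1,"rx":0,"ry":0,"rz":0,"claw":0},
  ],
)

```text
clock: 6.37
tcp_pos: [0.5016, 0.1282, 0.0413]
eef_rot: [0.707, 0.708, -0.0, -0.0]
force: [-4.8, -1.6, 16.7]
width: 0.0003
gripper_force: 8.2
```

It carries 17 N with only about 0.6 mm of give. Move clear and check.

servo_tool(
  plan=[
    {"dx":0,"dy":0,"dz":0.05,"rx":0,"ry":0,"rz":0,"claw":0},
    {"dx":0,"dy":0,"dz":0.05,"rx":0,"ry":0,"rz":0,"claw":0},
    {"dx":0,"dy":0,"dz":0.05,"rx":0,"ry":0,"rz":0,"claw":0},
    {"dx":0,"dy":0,"dz":0.05,"rx":0,"ry":0,"rz":0,"claw":0},
  ],
)

```text
clock: 6.7
tcp_pos: [0.5016, 0.1282, 0.0412]
eef_rot: [0.707, 0.708, 0.0, 0.0]
force: [-5.0, 0.1, 20.6]
width: 0.0001
gripper_force: 10.0
```

servo_tool(
  plan=[
    {"dx":0,"dy":0,"dz":-3,"rx":0,"ry":0,"rz":0,"claw":0},
    {"dx":0,"dy":0,"dz":-7,"rx":0,"ry":0,"rz":0,"claw":0},
    {"dx":0,"dy":0,"dz":-11,"rx":0,"ry":0,"rz":0,"claw":0},
    {"dx":-3,"dy":0,"dz":-15,"rx":0,"ry":0,"rz":0,"claw":0},
    {"dx":-6,"dy":0,"dz":-18,"rx":0,"ry":0,"rz":0,"claw":0},
    {"dx":-9,"dy":0,"dz":-18,"rx":0,"ry":0,"rz":0,"claw":0},
    {"dx":-12,"dy":0,"dz":-18,"rx":0,"ry":0,"rz":0,"claw":0},
    {"dx":-12,"dy":0,"dz":-18,"rx":0,"ry":0,"rz":0,"claw":0},
  ],
)

```text
clock: 7.37
tcp_pos: [0.5031, 0.0035, 0.2207]
eef_rot: [0.708, 0.706, -0.0, 0.002]
force: [-0.7, -0.7, 0.0]
width: -0.0001
gripper_force: 0.0
```

Run:
```python
from h import *
im,d=ctrl.snapshot('wrist');im2,_=ctrl.snapshot('scene')
cv2.imwrite('pics/f.png',np.vstack([im[:240,:],cv2.resize(im2[120:290,220:470],(500,340))[:, :].copy() if 0 else np.pad(cv2.resize(im2[120:290,220:470],(500,340)),((0,0),(0,140),(0,0)))])[:, :,::-1])
```

```text
(no output)
```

View pics/f.png

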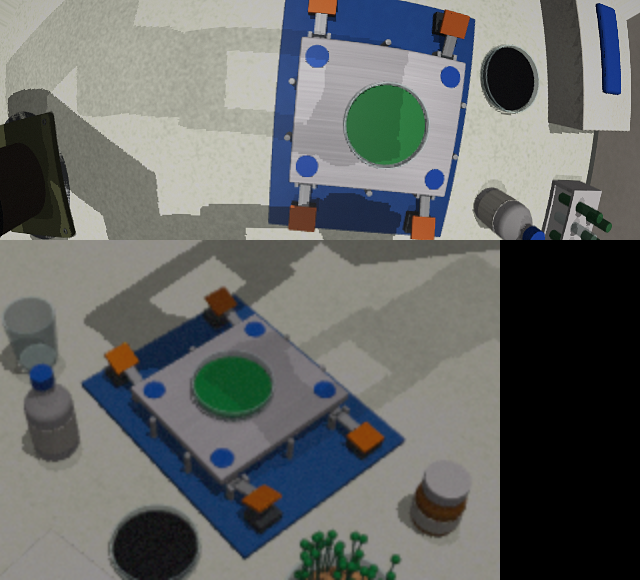

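The near-left pad (365,437 in the lower view) lies flat and the other three are up. The dish and bystanders are in place.

```bash
python3 -c "
from station import ctrl
print(ctrl.finish_job())"
```

```text
the job is handed in; nothing more can be done
None
```

The near-left corner was the one that gave (near right was firm; the far two were not pressed, since the fault was already found). I pressed its shim flat, it then carried about 20 N with under 1 mm of give, the other three shims stayed up, the arm moved clear, and the job was handed in.

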